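Switch on the magnifier lamp by its long toggle

ROBOT

A 6-joint arm with a two-finger parallel gripper is mounted at the origin on the work surface. World frame = base frame: x ahead of the robot, y to its left, z up, the work surface at z = 0. Lengths are in mm, angles in rad, forces in N, time in s.
With the tool pointing down it reaches from about 350 to 875 mm from the base axis. Payload 4.2 kg.
Tool frame: the origin (TCP) lies midway between the tips of the shut fingers; the grasp point (between the pads) lies 19 mm behind it; z points along the fingers, y is the line along which they close (so a half turn about z gives the same grasp; the last joint's range is limited). The gripper opens to 85 mm and grips with 20 to 120 N. Pads are 22 mm wide; open, the fingers measure 114 mm over their backs; the gripper's body (76 mm by 85 mm) begins 54 mm behind the grasp point. The pads swing forward as they close: fully open they stand 13 mm farther back than shut.
Start: joints at [-1.053, 0.385, 0.008, 0, -1.194, -0.259], TCP at [159.967, -604.16, 231.312] pointing down, gripper open.
Joint ranges: [-3.14, 3.14], [-1.21, 2.06], [-1.07, 1.41], [-3.16, 2.05], [-2.99, -0.16], [-3.1, 3.1]. Speed limits (rad/s): [2.79, 2.79, 3.14, 3.14, 3.14, 3.14].

INTERFACE

Orientations are given as a unit quaternion [x, y, z, w].
In Python, from bench import read_state, get_image, job_done gives the robot as it stands.
- The arm moves only by the shell command python3 -m jog 'ROWS'. ROWS is JSON, a list of rows, each a list of 3 entries, a list of its own where there are three numbers: the shift along the world's x, y, z scaled (see below), then the turn, a rotation vector about the world's x, y, z scaled (see below), then the gripper's target within -1 to 1 (shut at 1, half-way at 0, fully open at -1). In form: [[[x, y, z], [wx, wy, wz], claw], ...]. A call has 1 to 20 rows; each row is the pose to reach, as a shift and turn from the pose commanded when the call began; what a row does not reach only later rows make up. The controller multiplies each number of a shift by 10 cm and each number of a turn by 120 degrees. A row lasts 1/10 s, in which the tool goes at most 50 mm and 8.59 degrees, less where a joint would pass 70% of its speed; a pose out of reach is approached as far as the arm can. A call with a number of a shift or a turn outside -1 to 1 is refused whole. A call with a gripper value outside its range is refused whole. The fingers move at their own pace and stop on an object; the grip force is fixed at half the most. Time passes only in rows, so rows that repeat a pose let the fingers close. It gives the time, the measured TCP pose, the force, the opening and the grip force at its end, in the units of the state.
- read_state(): the state, without advancing time (a new reading comes with each control period).
- get_image(name): name is "scene" or "top" or "wrist"; returns a dict with "frame" (420x560x3 uint8, red, green, blue), "range_z" (420x560 float32, mm along the optical axis (not along the pixel's ray), 0 where there is no reading), "fx", "fy", "cx", "cy" (pixels), "R" (3x3) and "t" (3): a world point X has camera coordinates R X + t. Camera axes: x right, y down, z forward; pixel columns grow to the right and rows downward; lengths in mm; the calibration is good to about 2 mm. A picture is of the moment at which its call begins.
- job_done(): hands the job in; it is judged then, once.
The state is a dict: "clock": time; "joints": joint angles; "joint_vel": joint speeds; "joint_efforts": joint torques, N m; "position": TCP position; "ee_rot": TCP orientation; "contact_force": force on the tool from outside, world axes, zero at the start; "wrist_torque": the same for the moment, N m; "gripper_width": finger opening in mm; "grasp_force": force on a finger pad.
Only numpy, scipy, OpenCV 4.12 (cv2) and the standard library are available. Lean on these libraries where they do the work, as an engineer would, in place of code of your own. Each camera call takes 0.05 s, during which the arm holds its last target. There are 200 camera calls.

TASK

Switch on the magnifier lamp: with the fingertips, gently push the long toggle lever on its base from leaning toward the robot side of the base all the way over to the opposite side, then withdraw. Do not grip it, and leave the short toggle, the dimmer knob and the watchmaker's things around the base where they are.

Things in the scene. Friction and masses are not known exactly. Their poses are not given: they have to be found in the camera images.
- lamp: White magnifier lamp base, fixed: a slab 150 mm (x) by 300 mm (y, -190 to +110) by 28 mm high. Origin on the work surface; x points away from the robot, z up; turned by up to 0.35 rad. A post at x=45, y=-165 mm carries the lamp arm, up to 0.21 m high, off toward -y (lens ring 140 mm across at y=-340). Three steel controls stand on top in a row at x=-20, y=-60, 0, +60 mm, in any order.
- long_toggle_base: Round steel foot of the long toggle, fixed on the slab. Origin at the centre of its underside, on the slab's top (28 mm above the work surface); axes parallel to the lamp's: the lever swings in its x-z plane. Flange 28 mm across and 3 mm high, bushing 16 mm across up to 12 mm. The lever's pivot lies 12 mm above the origin.
- long_toggle_tip (a point): Centre of the 12 mm steel ball at the end of the long toggle's lever, 50 mm from the pivot; the lever is a round rod 7 mm thick. Leaning fully to either side the ball's centre is 28 mm off the pivot in x and 41 mm above it (81 mm above the work surface).
- long_toggle (a joint): Lever angle of the long toggle: 0 = off, leaning 0.6 rad from upright to the foot's -x (robot) side; 0.6 = upright; 1.2 = its stop, on, leaning 0.6 rad to +x. Starts at 0 to 0.15. Friction holds it wherever it is left; about 1 N at the tip moves it. The rod is springy (1 N m/rad about the pivot), so at the stop the force rises softly.
- short_toggle_tip (a point): Centre of the 10 mm steel ball at the end of the short toggle's lever, 22 mm from its pivot (pivot 40 mm above the work surface, so it tops out 67 mm above it). It may lean either way at the start and must stay as it is.
- dimmer_mark (a point): Dark pointer mark on top of the round steel dimmer knob, 12 mm out from its axis; knob 30 mm across, its top 49 mm above the work surface, the mark's rib 51 mm. It may point anywhere at the start and must stay as it is.
- canister: Loose steel screw-top parts canister, 64 mm across, 70 mm high. Origin at the centre of its underside.
- blower: Loose blue silicone blower standing on its flat foot, bulb 58 mm across, nozzle up to 100 mm high. Origin at the centre of its underside.
- holder: Loose white plastic movement holder, 62 by 36 mm, 21 mm high, two jaws on top. Origin at the centre of its underside.
- loupe: Loose chrome eye loupe standing on its narrow end, 38 mm across, 34 mm high. Origin at the centre of its underside.
Not all that is in view belongs to the job. Leave any orange look-alike of the canister alone.

How it is judged (in metres and radians):
On the way, in this order (a step that is already met when the one before it is completed fails the run):
1. the fingers touch the long toggle while it is still off (contact force between the fingers and long_toggle_base above 0.1 N and value of joint long_toggle below 0.6 rad).
2. the long toggle is pushed over to on (value of joint long_toggle above 0.95 rad), for 0.1 s.
At the end, for the whole second after the job is handed in: The long toggle stays over on its on side (joint above 0.95 of 1.2 rad); the short toggle's tip and the dimmer's mark are within 4 mm, and the canister, blower, holder and loupe within 10 mm, of where they started, upright (tilt under 0.3 rad) and at rest (value of joint long_toggle above 0.95 rad and distance of each of short_toggle_tip, dimmer_mark from where it was at the start of the episode below 0.004 m and distance of each of canister, blower, holder, loupe from where it was at the start of the episode below 0.01 m and angle between each of canister, blower, holder, loupe's own z axis and vertical below 0.3 rad and linear speed of each of canister, blower, holder, loupe below 0.02 m/s); the robot touches nothing.
It fails at once if the canister, blower, holder or loupe is shifted or lifted (more than 10 mm) (distance of any of canister, blower, holder, loupe from where it was at the start of the episode above 0.01 m).
It fails at once if the canister, blower, holder or loupe is tipped (more than 0.3 rad) (angle between any of canister, blower, holder, loupe's own z axis and vertical above 0.3 rad).
It fails at once if the short toggle is moved (tip by more than 4 mm) (distance of short_toggle_tip from where it was at the start of the episode above 0.004 m).
It fails at once if the dimmer knob is turned (mark by more than 4 mm) (distance of dimmer_mark from where it was at the start of the episode above 0.004 m).
It fails at once if the long toggle is pushed or squeezed hard (more than 20 N) (contact force between the fingers and long_toggle_base above 20 N).
It also fails if it takes over 40 s, if anything falls off the work surface, if the arm or the gripper's body presses on something with over 40 N, if the wrist force passes 120 N, or if a joint passes its speed limit or range.

## Working session

There is one attempt and no reset: what is moved stays moved. The work goes in short steps, Python scripts to look and compute and a shell command to move; the robot and the scene stay as the last step left them, time stands still between calls to the robot, and variables do not carry over. Pictures are saved under pics/ and viewed, at most 10 in all, crops included, and the job is handed in when it is done.

```bash
mkdir -p pics && cat > h.py <<'E'
import numpy as np, cv2
from bench import read_state,get_image,job_done
def grab(n,tag):
    im=get_image(n); cv2.imwrite(f'pics/{tag}.png',im['frame'][:,:,::-1]); np.save(f'pics/{tag}.npy',im,allow_pickle=True); return im
def load(tag): return np.load(f'pics/{tag}.npy',allow_pickle=True).item()
def pt(im,u,v,r=0):
    d=im['range_z'][v-r:v+r+1,u-r:u+r+1]; z=np.median(d[d>0]) if (d>0).any() else 0
    c=np.array([(u-im['cx'])/im['fx']*z,(v-im['cy'])/im['fy']*z,z])
    return np.round(im['R'].T@(c-im['t']),1)
def ray(im,u,v,h):
    R=np.array(im['R']);o=-R.T@im['t'];d=R.T@np.array([(u-im['cx'])/im['fx'],(v-im['cy'])/im['fy'],1])
    return np.round(o+d*(h-o[2])/d[2],1)
E
python3 - <<'E'
from h import *
a=grab('scene','s0');b=grab('top','t0')
cv2.imwrite('pics/v0.png',cv2.resize(np.vstack([a['frame'],b['frame']])[:,:,::-1],(400,600)) )
print(read_state())
E
```

```text
{'clock': 0.1, 'joints': array([-1.05341683e+00,  3.85488270e-01,  6.75164314e-03, -4.19681824e-04,
       -1.19400409e+00, -2.58570181e-01]), 'joint_vel': array([-1.87387982e-04, -1.27168902e-03,  3.11439273e-03, -5.93233657e-04,
        1.40501114e-03, -1.25128722e-05]), 'joint_efforts': array([ 1.15681320e-03, -3.93320775e+01,  1.88931030e+01,  4.19784531e+00,
       -2.55870647e-03,  1.07725813e-05]), 'position': array([ 159.81514192, -603.67866847,  230.32380452]), 'ee_rot': array([-1.28966986e-01,  9.91648392e-01,  9.73728685e-04, -1.87247124e-04]), 'contact_force': array([-0.2839047 , -0.00843217,  0.81415536]), 'wrist_torque': array([-0.00953475, -0.01947844, -0.02718608]), 'grasp_force': 0.0, 'gripper_width': 85.63547291546978}
```

View pics/t0.png

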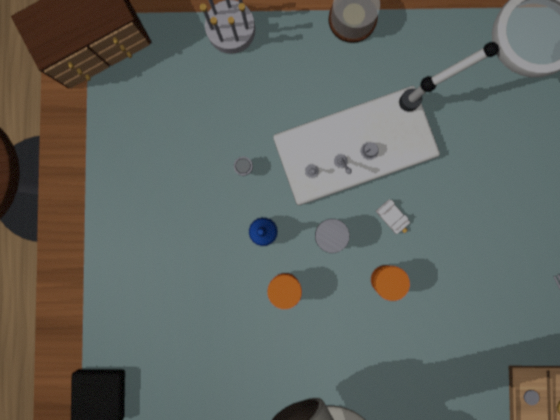

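View pics/s0.png

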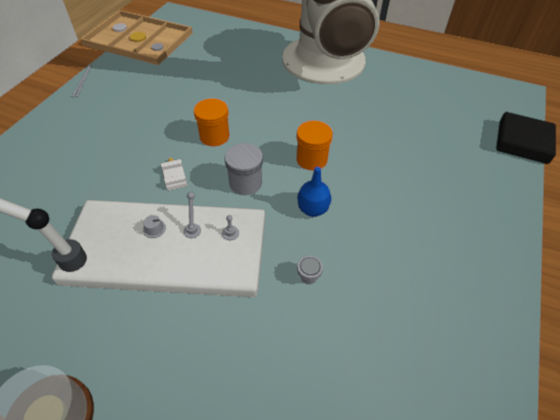

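The top view shows the lamp slab at about (356,145), with its controls at (312,171), (341,160) and (370,150). The canister is at (332,236), the blower at (263,231), the holder at (394,217) and the loupe at (244,167). In the scene view, the tall lever with its foot at (192,230) and ball at (190,196) is the long toggle. The one at (230,232) is the short toggle and (153,226) is the knob. I'll confirm this in an enlarged crop.

```bash
python3 - <<'E'
from h import *
a=load('s0');b=load('t0')
A=cv2.resize(a['frame'][170:270,120:270],None,fx=5,fy=5,interpolation=2)[:300]
B=cv2.resize(b['frame'][130:190,290:440],None,fx=5,fy=5,interpolation=2)
cv2.imwrite('pics/c0.png',np.vstack([A,B])[:,:,::-1])
for n,u,v in [('can',332,236),('blow',263,231),('hold',394,217),('loupe',244,167)]: print(n,pt(b,u,v,2))
# slab top fit
H,W=b['range_z'].shape
u,v=np.meshgrid(np.arange(W),np.arange(H));z=b['range_z']
P=(np.stack([(u-b['cx'])/b['fx']*z,(v-b['cy'])/b['fy']*z,z],-1)-b['t'])@np.array(b['R'])
m=(abs(P[...,2]-28)<7)&(u>265)&(u<450)&(v>80)&(v<210)&(b['frame'].min(2)>120)
r=cv2.minAreaRect(P[m][:,:2].astype(np.float32));print(m.sum(),r,cv2.boxPoints(r))
m=(P[...,2]>45)&(u>290)&(u<400)&(v>135)&(v<190)
for i in zip(u[m],v[m],P[m].round(0).tolist()):print(*i)
E
```

```text
can [434.3   1.2  70.3]
blow [444.1 128.2  95.3]
hold [ 470.7 -127.1   11.5]
loupe [569.2 169.7  35.4]
10215 ((583.3488159179688, -60.46659851074219), (212.9927978515625, 297.3075866699219), 19.17201042175293) [[ 433.94037    44.968422]
 [ 531.5777   -235.84958 ]
 [ 732.75726  -165.90161 ]
 [ 635.11993   114.91638 ]]
390 138 [450.0, 71.0, 914.0]
381 141 [450.0, 71.0, 914.0]
369 142 [615.0, -73.0, 48.0]
370 142 [614.0, -75.0, 50.0]
371 142 [614.0, -77.0, 49.0]
372 142 [614.0, -79.0, 49.0]
373 142 [615.0, -81.0, 48.0]
348 143 [450.0, 71.0, 914.0]
367 143 [612.0, -69.0, 50.0]
368 143 [612.0, -71.0, 49.0]
369 143 [612.0, -73.0, 50.0]
370 143 [613.0, -75.0, 46.0]
371 143 [612.0, -76.0, 53.0]
372 143 [613.0, -79.0, 47.0]
373 143 [612.0, -81.0, 49.0]
374 143 [612.0, -82.0, 52.0]
366 144 [610.0, -67.0, 50.0]
367 144 [610.0, -69.0, 50.0]
368 144 [611.0, -71.0, 48.0]
369 144 [610.0, -73.0, 50.0]
370 144 [610.0, -74.0, 51.0]
371 144 [611.0, -77.0, 48.0]
372 144 [610.0, -78.0, 50.0]
373 144 [610.0, -80.0, 50.0]
374 144 [610.0, -82.0, 49.0]
375 144 [610.0, -85.0, 48.0]
365 145 [609.0, -66.0, 47.0
[... 6123 characters left out ...]
, 87.0]
350 171 [554.0, -32.0, 84.0]
351 171 [554.0, -33.0, 88.0]
312 172 [555.0, 38.0, 65.0]
313 172 [555.0, 36.0, 65.0]
314 172 [555.0, 34.0, 65.0]
346 172 [553.0, -25.0, 81.0]
347 172 [552.0, -26.0, 86.0]
348 172 [552.0, -28.0, 85.0]
349 172 [552.0, -30.0, 83.0]
350 172 [552.0, -32.0, 85.0]
394 172 [450.0, 71.0, 914.0]
348 173 [550.0, -28.0, 84.0]
349 173 [550.0, -30.0, 83.0]
294 175 [450.0, 71.0, 914.0]
388 178 [450.0, 71.0, 914.0]
388 179 [450.0, 71.0, 914.0]
366 180 [450.0, 71.0, 914.0]
312 181 [450.0, 71.0, 914.0]
340 181 [450.0, 71.0, 914.0]
301 182 [450.0, 71.0, 914.0]
352 182 [450.0, 71.0, 914.0]
390 182 [450.0, 71.0, 914.0]
292 183 [450.0, 71.0, 914.0]
314 188 [450.0, 71.0, 914.0]
```

View pics/c0.png

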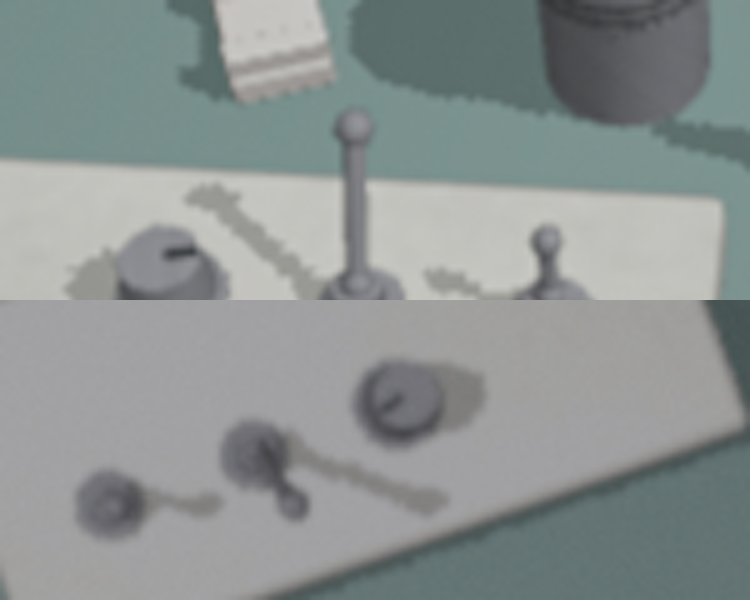

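The crop confirms it: the middle control, ball at top-view pixel (348,170), is the long lever, leaning toward the robot. The short toggle (left) and knob (right) are its neighbours.

I measure the ball at about (556,-29,81), the foot at about (583,-20) and the lamp yaw at about 0.33 rad. I'll move above the start point on the robot side, around (522,-41), with the fingers shut.

```bash
python3 -m jog '[[[0.2,0.32,0],[0,0,0.033],1],[[0.4,0.63,0],[0,0,0.033],1],[[0.6,0.94,0],[0,0,0.033],1]]' && python3 -m jog '[[[0.2,0.32,0],[0,0,0],1],[[0.4,0.63,0],[0,0,0],1],[[0.6,0.94,0],[0,0,0],1]]' && python3 -m jog '[[[0.2,0.32,0],[0,0,0],1],[[0.4,0.63,0],[0,0,0],1],[[0.6,0.94,0],[0,0,0],1]]' && python3 -m jog '[[[0.2,0.32,0],[0,0,0],1],[[0.4,0.63,0],[0,0,0],1],[[0.6,0.94,0],[0,0,0],1]]' && python3 -m jog '[[[0.2,0.32,0],[0,0,0],1],[[0.4,0.63,0],[0,0,0],1],[[0.6,0.94,0],[0,0,0],1]]' && python3 -m jog '[[[0.2,0.32,0],[0,0,0],1],[[0.4,0.63,0],[0,0,0],1],[[0.6,0.94,0],[0,0,0],1],[[0.6,0.94,0],[0,0,0],1],[[0.6,0.94,0],[0,0,0],1]]'
python3 - <<'E'
from h import *
w=grab('wrist','w1')
s=read_state();print(s['position'],s['ee_rot'],s['gripper_width'],s['contact_force'])
E
```

```text
clock: 0.4
position: [220.1, -508.9, 230.5]
ee_rot: [-0.163, 0.987, 0.001, -0.0]
contact_force: [-1.1, 0.9, -0.4]
gripper_width: 44.1
grasp_force: 0.0
clock: 0.7
position: [280.3, -414.6, 231.0]
ee_rot: [-0.163, 0.987, 0.0, -0.0]
contact_force: [1.0, -0.7, 0.3]
gripper_width: 0.1
grasp_force: 0.0
clock: 1.0
position: [340.3, -320.6, 231.1]
ee_rot: [-0.163, 0.987, 0.0, -0.0]
contact_force: [1.6, -0.6, -0.9]
gripper_width: 0.1
grasp_force: 0.0
clock: 1.3
position: [400.3, -226.6, 231.1]
ee_rot: [-0.163, 0.987, 0.0, -0.0]
contact_force: [0.5, -0.3, 0.1]
gripper_width: 0.1
grasp_force: 0.0
clock: 1.6
position: [460.3, -132.7, 231.1]
ee_rot: [-0.163, 0.987, 0.0, -0.0]
contact_force: [1.0, -1.4, -0.6]
gripper_width: 0.2
grasp_force: 0.0
clock: 2.1
position: [519.8, -39.5, 230.5]
ee_rot: [-0.164, 0.986, 0.0, -0.001]
contact_force: [0.6, -0.1, 0.9]
gripper_width: -0.1
grasp_force: 0.0
[519.42456963 -40.14631301 230.74155133] [-1.63369853e-01  9.86564574e-01  5.32520314e-05 -7.93451942e-04] 0.049699178449997036 [-0.15596641 -0.11311066  0.00157634]
```

View pics/w1.png

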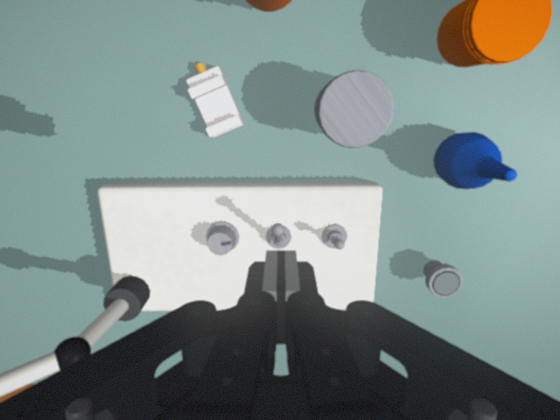

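The wrist view looks back toward the robot. The finger tips are at (281,255), the long lever's ball is at (278,230), the short toggle at (335,235) and the knob at (222,238). The slab edges are square to the image, so the yaw is right. I'll triangulate the ball.

```bash
python3 - <<'E'
from h import *
w=load('w1')
for u,v in [(278,229),(278,232)]: print(ray(w,u,v,81),pt(w,u,v,1))
print('foot',ray(w,279,243,31),'knob',pt(w,222,238,2),'short',pt(w,336,240,1))
a,b=ray(w,110,187,28)[:2],ray(w,375,188,28)[:2];d=b-a;print('yaw',np.arctan2(-d[0],d[1]))
E
```

```text
[555.3 -28.9  81. ] [553.3 -29.5  86.3]
[558.  -27.9  81. ] [555.8 -28.6  86.8]
foot [588.2 -16.9  31. ] knob [594.6 -75.7  48.5] short [555.8  31.4  58.9]
yaw 0.3249927848143576
```

```bash
python3 -m jog '[[[0,0,-0.4],[0,0,0],1],[[0,0,-0.8],[0,0,0],1],[[0,0,-0.8],[0,0,0],1]]' && python3 -m jog '[[[0,0,-0.2],[0,0,0],1],[[0,0,-0.4],[0,0,0],1],[[0,0,-0.6],[0,0,0],1],[[0,0,-0.8],[0,0,0],1],[[0,0,-0.8],[0,0,0],1],[[0,0,-0.8],[0,0,0],1]]' && python3 -m jog '[[[0.02,0.007,0],[0,0,0],1],[[0.04,0.014,0],[0,0,0],1],[[0.06,0.02,0],[0,0,0],1],[[0.08,0.027,0],[0,0,0],1],[[0.1,0.034,0],[0,0,0],1],[[0.12,0.041,0],[0,0,0],1],[[0.14,0.048,0],[0,0,0],1],[[0.16,0.054,0],[0,0,0],1],[[0.18,0.061,0],[0,0,0],1],[[0.2,0.068,0],[0,0,0],1],[[0.22,0.075,0],[0,0,0],1],[[0.24,0.082,0],[0,0,0],1],[[0.26,0.088,0],[0,0,0],1],[[0.28,0.095,0],[0,0,0],1],[[0.3,0.102,0],[0,0,0],1]]'
```

```text
clock: 2.45
position: [515.2, -41.6, 146.6]
ee_rot: [-0.162, 0.987, 0.0, -0.006]
contact_force: [-0.4, 0.5, -0.4]
gripper_width: 0.2
grasp_force: 0.0
clock: 3.05
position: [521.0, -40.6, 72.9]
ee_rot: [-0.163, 0.987, -0.0, 0.001]
contact_force: [0.1, -0.7, 0.3]
gripper_width: -0.2
grasp_force: 0.0
clock: 4.55
position: [550.2, -29.9, 71.3]
ee_rot: [-0.163, 0.987, 0.0, 0.0]
contact_force: [-0.5, -0.3, 1.1]
gripper_width: -0.1
grasp_force: 0.7
```

```bash
python3 -m jog '[[[0.02,0.007,0],[0,0,0],1],[[0.04,0.014,0],[0,0,0],1],[[0.06,0.02,0],[0,0,0],1],[[0.08,0.027,0],[0,0,0],1],[[0.1,0.034,0],[0,0,0],1],[[0.12,0.041,0],[0,0,0],1],[[0.14,0.048,0],[0,0,0],1],[[0.16,0.054,0],[0,0,0],1],[[0.18,0.061,0],[0,0,0],1],[[0.2,0.068,0],[0,0,0],1],[[0.22,0.075,0],[0,0,0],1],[[0.24,0.082,0],[0,0,0],1],[[0.26,0.088,0],[0,0,0],1],[[0.28,0.095,0],[0,0,0],1],[[0.3,0.102,0],[0,0,0],1]]'
python3 - <<'E'
from h import *
s=grab('scene','s2')
cv2.imwrite('pics/c2.png',cv2.resize(s['frame'][130:290,80:300],None,fx=3.4,fy=3.4,interpolation=2)[:,:,::-1])
E
```

```text
clock: 6.05
position: [579.7, -19.8, 71.0]
ee_rot: [-0.163, 0.987, 0.0, -0.0]
contact_force: [-0.3, 0.2, 0.3]
gripper_width: 0.1
grasp_force: 0.5
```

View pics/c2.png

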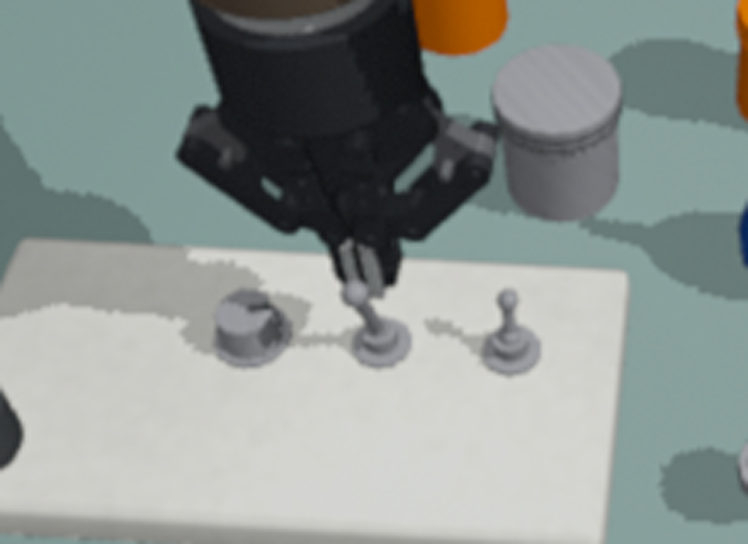

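The lever has swung past the first half and the finger is behind it, with the ball at full-frame pixel (184,216). The short toggle and knob look undisturbed. I'll measure the ball.

```bash
python3 - <<'E'
from h import *
s=load('s2')
for u,v in [(184,216),(183,215),(185,216)]:print(pt(s,u,v),ray(s,u,v,81),ray(s,u,v,88))
a=load('s0')
print(pt(a,190,196),ray(a,190,196,81), ray(a,192,232,31),ray(s,192,231,31))
E
```

```text
[600.9 -11.9  92.8] [593.8 -18.2  81. ] [598.  -14.4  88. ]
[599.6 -14.4  92.2] [592.8 -20.5  81. ] [597.  -16.7  88. ]
[599.4 -11.4  91.3] [593.2 -16.9  81. ] [597.5 -13.1  88. ]
[560.3 -26.9  85.5] [557.2 -29.5  81. ] [585.9 -17.8  31. ] [584.2 -18.8  31. ]
```

```bash
python3 -m jog '[[[0.02,0.007,0],[0,0,0],1],[[0.04,0.014,0],[0,0,0],1],[[0.06,0.02,0],[0,0,0],1],[[0.08,0.027,0],[0,0,0],1],[[0.08,0.027,0],[0,0,0],1]]'; python3 -m jog '[[[0.015,0.005,0],[0,0,0],1],[[0.03,0.01,0],[0,0,0],1],[[0.03,0.01,0],[0,0,0],1],[[0.03,0.01,0],[0,0,0],1]]'
python3 - <<'E'
from h import *
s=grab('scene','s3')
print(read_state()['contact_force'])
cv2.imwrite('pics/c3.png',cv2.resize(s['frame'][180:260,130:240],None,fx=6,fy=6,interpolation=2)[:,:,::-1])
E
```

```text
clock: 6.6
position: [588.5, -17.0, 71.4]
ee_rot: [-0.163, 0.987, -0.0, 0.0]
contact_force: [-1.4, -1.1, -1.0]
gripper_width: -0.2
grasp_force: 0.4
clock: 7.0
position: [591.2, -16.0, 71.4]
ee_rot: [-0.163, 0.987, -0.0, 0.0]
contact_force: [0.1, -0.2, 0.0]
gripper_width: -0.2
grasp_force: 0.3
[ 0.29266138  0.2791616  -0.03338218]
```

View pics/c3.png

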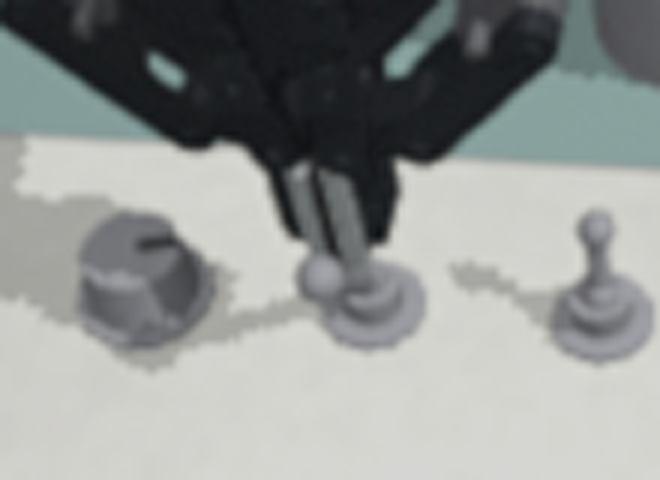

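The ball is now at full-frame pixel (183.5,226.3), leaning toward the camera (+x). The knob and short toggle are unchanged.

```bash
python3 - <<'E'
from h import *
s=load('s3')
b=ray(s,183.5,226.3,81);p=np.array([582.5,-20,0]);print(b,pt(s,183,226,1),((b-p)[:2]@[.946,.324]))
E
```

```text
[610.1  -9.4  81. ] [612.2  -8.3  84.9] 29.544000000000022
```

The ball is about 29 mm past the pivot, which is at or near the stop. I'll push 3 mm more for margin, then withdraw back and up.

```bash
python3 -m jog '[[[0.015,0.005,0],[0,0,0],1],[[0.03,0.01,0],[0,0,0],1],[[0.03,0.01,0],[0,0,0],1]]' && python3 -m jog '[[[-0.06,-0.02,0],[0,0,0],1],[[-0.15,-0.05,0],[0,0,0],1],[[-0.3,-0.1,0],[0,0,0],1],[[-0.5,-0.17,0],[0,0,0],1],[[-0.65,-0.22,0],[0,0,0],1],[[-0.65,-0.22,0.3],[0,0,0],1],[[-0.65,-0.22,0.65],[0,0,0],1],[[-0.65,-0.22,1],[0,0,0],1],[[-0.65,-0.22,1],[0,0,0],1],[[-0.65,-0.22,1],[0,0,0],1]]'
python3 - <<'E'
from h import *
s=grab('scene','s4')
cv2.imwrite('pics/c4.png',cv2.resize(s['frame'][130:290,80:340],None,fx=3,fy=3,interpolation=2)[:,:,::-1])
t=grab('top','t4');t0=load('t0')
for n,u,v in [('can',332,236),('hold',394,217),('blow',263,231)]: print(n,pt(t0,u,v,2),pt(t,u,v,2))
E
```

```text
clock: 7.35
position: [593.7, -15.1, 71.1]
ee_rot: [-0.163, 0.987, -0.0, -0.0]
contact_force: [-2.5, -1.7, 1.2]
gripper_width: -0.2
grasp_force: 0.8
clock: 8.35
position: [528.9, -37.0, 172.3]
ee_rot: [-0.163, 0.987, 0.0, 0.001]
contact_force: [-0.3, -1.2, -0.7]
gripper_width: 0.2
grasp_force: 0.0
can [434.3   1.2  70.3] [434.3   1.2  70.5]
hold [ 470.7 -127.1   11.5] [ 470.6 -126.9   12.2]
blow [444.1 128.2  95.3] [447.4  96.7 544.4]
```

View pics/c4.png

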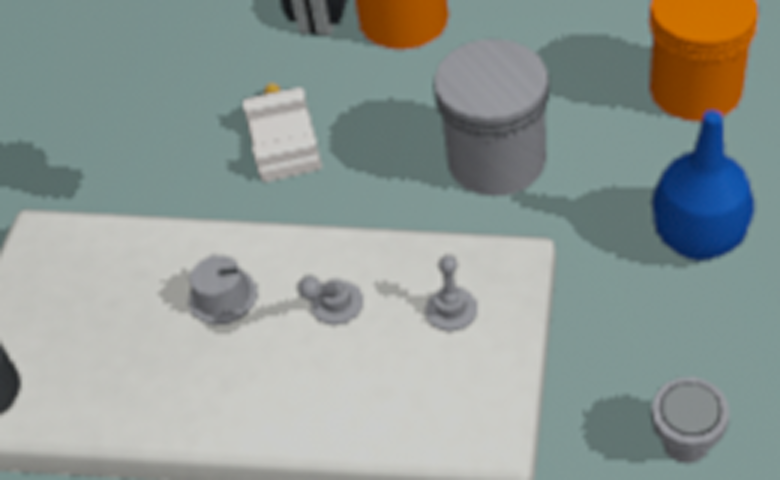

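The lever stays over: its ball is at full-frame pixel (183,226), the same as at the stop. Everything else is in place and the arm is clear.

```bash
python3 -c "
from bench import job_done;print(job_done())"
```

```text
the job is handed in; nothing more can be done
None
```

The lamp's long toggle is pushed over to its on side and stayed there after the fingers withdrew; the other controls and loose items look unmoved in the final picture, and the job is handed in (no verdict was returned).

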